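# Load the adapter and close the keeper four clicks

### The job

In the white tray two blue bottle adapters stand, one wide flange down and one flange up: take the one that stands flange down and set it, still flange down, fully home in the round nest of the fixture, and let go of it. Then take the fixture's red lever knob and swing the spring-return lever counter-clockwise (seen from above) exactly four clicks, never a fifth, and finish while still holding it there, because it springs back if let go. Leave the other adapter, the vials and the swab box where they are.

Things in the scene. Friction and masses are not known exactly. Their poses are not given: they have to be found in the camera images.
- adapter_mid (a point): Centre (half-way up, on the axis) of the blue bottle adapter to be loaded, which stands flange down in the tray: round flange 46 mm across and 6 mm thick at the bottom, round barrel 26 mm across and 32 mm tall above it, 38 mm tall in all, about 30 g. z axis up, from flange to barrel. The point lies 19 mm above its underside.
- spare_mid (a point): Centre of the other, identical blue adapter, which stands the wrong way up (flange on top) in the same tray, about 105 mm from the first. Leave it alone. Which one is on which side of the tray varies.
- tray: Shallow white tray, fixed, 140 mm (its x) by 210 mm (its y), walls 14 mm high and 4 mm thick, floor 4 mm thick. Origin at the centre of its underside. The adapters stand about 52 mm either side of its centre along its y, within 15 mm of its y axis; the sides along x are free for fingers.
- nest (a point): Centre of the floor of the round nest in the fixture's white block: pocket 50 mm across, 9 mm deep, floor 11 mm above the table; block 80 x 80 mm, its top 20 mm above the table. Axes are the fixture's: z up, y from the lever's hub axis (110 mm away) to the nest. Both sides of the nest along x are free for fingers.
- knob_mid (a point): Point on the axis of the upright round red knob at the lever's end: knob 24 mm across, from 44 to 92 mm above the table; this point lies 70 mm above the table, 130 mm from the hub axis. The knob turns freely on the lever, so a grip need not turn with it. The lever bar below it (14 mm wide) has its top 44 mm above the table.
- lever (a joint): Angle of the lever, rad: 0 at its rest stop, growing counter-clockwise seen from above, end stop 1.2. A spring always pushes it back to 0 (about 5 N at the knob at rest, 7 N at 0.9 rad); the clicks add and take away about 3 N either way and do not hold the lever.
- click_ring: Fixed black arc with six yellow radial ribs under the lever. Origin on the hub axis at table height, z up. Rib k (1 to 6) lies 0.15 k rad counter-clockwise from its +x axis; the resting lever points along +x or up to 0.2 rad clockwise of it. Each rib passed by the plunger on the lever's centre line is one click (force rises, then drops). Stop midway between ribs 4 and 5.
- vial_a: Small amber glass vial with a red top, 24 mm across, 43 mm tall, standing loose. Origin at the centre of its underside. Leave alone.
- vial_b: Small amber glass vial with a blue top, 24 mm across, 43 mm tall, standing loose. Origin at the centre of its underside. Leave alone.
- vial_c: Small amber glass vial with a red top, 24 mm across, 43 mm tall, standing loose. Origin at the centre of its underside. Leave alone.
- swab_box: White carton with a blue band, 60 x 90 x 40 mm tall, loose on the right of the table. Origin at the centre of its underside. Leave alone.
- keeper: Green fork, 4 mm thick, lying 0.5 mm above the white block on the hub side of the nest; origin between its tips, 27 mm from the nest's centre when open. The lever slides it 50 mm per rad towards the nest, over the flange, its 34 mm slot passing round the barrel.
- adapter: The same adapter as a whole; origin at the centre of its underside.
Not all that is in view belongs to the job. What is shaped like the adapter but turquoise is not meant.

How it is judged (in metres and radians):
On the way:
1. the adapter sits flange down, fully home in the nest and let go, with the lever still at rest (horizontal distance between adapter_mid and nest below 0.005 m and z of adapter_mid in the frame of nest below 0.0225 m and angle between adapter_mid's own z axis and vertical below 0.1 rad and contact force between the fingers and adapter below 0.1 N and value of joint lever below 0.08 rad), for 0.2 s.
At the end, for the whole second after the job is handed in: The adapter is in the nest, flange down (within 5 mm of the centre, under 6 degrees of tilt, within 3.5 mm of the floor), untouched; the lever stands still past the fourth rib and short of the fifth (0.607 to 0.743 rad from the click ring's x axis), held there by the fingers with more than 2 N (horizontal distance between adapter_mid and nest below 0.005 m and z of adapter_mid in the frame of nest below 0.0225 m and angle between adapter_mid's own z axis and vertical below 0.1 rad and contact force between the fingers and adapter below 0.1 N and y of knob_mid in the frame of click_ring between 0.0742 and 0.0879 m and velocity of joint lever between -0.1 and 0.1 rad/s and contact force between the fingers and lever above 2 N); the arm keeps its last pose, push and grip.
It fails at once if the lever goes over the fifth click (y of knob_mid in the frame of click_ring above 0.09 m).
It fails at once if a bystander (other adapter, vial, swab box) is moved by more than 25 mm (distance of any of spare_mid, vial_a, vial_b, vial_c, swab_box from where it was at the start of the episode above 0.025 m).
It also fails if it takes over 69 s, if anything falls off the work surface, if the arm or the gripper's body presses on something with over 40 N, if the wrist force passes 120 N, or if a joint passes its speed limit or range.

### The arm

A 6-joint arm with a two-finger parallel gripper is mounted at the origin on the work surface. World frame = base frame: x ahead of the robot, y to its left, z up, the work surface at z = 0. Lengths are in mm, angles in rad, forces in N, time in s.
With the tool pointing down it reaches from about 275 to 725 mm from the base axis. Payload 15.9 kg.
Tool frame: the origin (TCP) lies at the very end of the fingers, on their centre line; the grasp point (between the pads) lies 19 mm behind it (robot.grasp_offset is the z of the grasp point in the tool frame, in mm); z points along the fingers, y is the direction in which the jaws open and shut (so a half turn about z gives the same grasp; the last joint's range is limited). The gripper opens to 85 mm and grips with 20 to 120 N. Pads are 22 mm wide; open, the fingers measure 114 mm over their backs; the gripper's body (76 mm by 85 mm) begins 54 mm behind the grasp point. The pads swing forward as they close: fully open they stand 13 mm farther back than shut.
Start: joints at [-1.227, 0.213, -0.034, 1.323, 0, 1.571], TCP at [168.527, -470.727, 231.306] pointing down, gripper open.
Joint ranges: [-2.98, 2.98], [-0.74, 1.72], [-1.14, 1.35], [-2.1, 2.04], [-1.57, 1.44], [-3.14, 3.14]. Speed limits (rad/s): [1.89, 1.89, 2.39, 2.57, 3.14, 3.14].

### API

Orientations are given as a unit quaternion [w, x, y, z].
In Python, from workcell import status, camera, robot, recognise, masks_of gives the robot as it stands.
- The arm moves only by the tool jog_arm, never from a script. Its argument "steps" is a list of rows, each a list of 7 numbers: the opening, from -1 (shut) to 1 (fully open), so that 0 is half open, then the shift along the tool's x, y, z in m, then the turn, a rotation vector about the tool's x, y, z in rad. In form: [[grip, x, y, z, wx, wy, wz], ...]. A call has 1 to 12 rows; each row shifts and turns the commanded pose from where the row before left it, along the tool's axes as they then stand; what a row does not reach is not made up. A row lasts 1/12 s, in which the tool goes at most 41.7 mm and 7.16 degrees, less where a joint would pass 70% of its speed; a pose out of reach is approached as far as the arm can. A call with a gripper value outside its range is refused whole. The fingers move at their own pace and stop on an object; "force" is the grip in N (left out, the last holds). Time passes only in rows, so rows that do not move let the fingers close. It gives the time, the measured TCP pose, the force and the opening at its end, in the units of the state.
- status.read_state(): the state, without advancing time (a new reading comes with each control period).
- camera(name): name is "side" or "top" or "wrist"; returns a dict with "color" (400x640x3 uint8, red, green, blue), "fx", "fy", "cx", "cy" (pixels), "cam_to_world" (4x4, takes a point from camera to world coordinates). Camera axes: x right, y down, z forward; pixel columns grow to the right and rows downward; lengths in mm; the calibration is good to about 2 mm. The wrist camera is an equidistant fisheye: a pixel r from the principal point sees the ray r / f radians off the axis. A picture is of the moment at which its call begins. There is no depth.
- robot.finish_job(): hands the job in, once; it reports no verdict.
Trained networks look in a picture, given as the dict that the camera call returned (one of the last four; its "shot" number tells which), for a name from the list of things; names that differ only in an ending like _2 or _b are one class to them, and where a whole thing is asked for, a point or a joint stands for the part that bears it (a point fixed in the world has none). Each returns a list of dicts, best first, with "p" (0 to 1); they miss things now and then, are a little off and sometimes report something else, mostly with a low value. They report only what shows in the picture. A call takes as long as a camera call. They do not tell look-alikes from the thing itself.
- recognise(label, picture): "position" ([x, y, z] in mm, in world coordinates, good to about 4 mm: the middle of the surface that is visible of it).
- masks_of(label, picture): "region" (400x640 bool, what is visible of it).
The state is a dict: "t": time; "joint_pos": joint angles; "qvel": joint speeds; "effort": joint torques, N m; "eef_pos": TCP position; "tcp_rot": TCP orientation; "force": force on the tool from outside, world axes, zero at the start; "wrist_torque": the same for the moment, N m; "grip_width": finger opening in mm.
Only numpy, scipy, OpenCV 4.12 (cv2) and the standard library are available. Lean on these libraries where they do the work, as an engineer would, in place of code of your own. Each camera call takes 0.05 s, during which the arm holds its last target. There are 200 camera calls.

## Working session

There is one attempt and no reset: what is moved stays moved. The work goes in short steps, Python scripts to look and compute and a tool call to move; the robot and the scene stay as the last step left them, time stands still between calls to the robot, and variables do not carry over. Pictures are saved under pics/ and viewed, about 8 in all and at most 12, crops included, and the job is handed in when it is done.

Besides the shell and the picture viewer there is one more tool, called by a JSON object that holds its "name" and its "arguments", one argument or row to a line. jog_arm: Moves the arm, as the interface text tells. Its arguments: {"type":"object","properties":{"steps":{"type":"array","items":{"type":"array","items":{"type":"number"}}},"force":{"type":"number"}},"required":["steps"]}

```bash
mkdir -p pics; ls; cat > h.py <<'E'
import numpy as np, cv2
from workcell import status, camera, robot, recognise, masks_of
def save(p,n,box=None,s=1):
    im=p["color"][...,::-1]
    if box: im=im[box[1]:box[3],box[0]:box[2]]
    cv2.imwrite("pics/"+n,cv2.resize(im,None,fx=s,fy=s,interpolation=cv2.INTER_CUBIC))
def ray(p,u,v,fish=False):
    x=(u-p["cx"])/p["fx"];y=(v-p["cy"])/p["fy"]
    if fish:
        r=np.hypot(x,y); d=np.array([x/r*np.sin(r),y/r*np.sin(r),np.cos(r)]) if r>1e-9 else np.array([0,0,1.])
    else: d=np.array([x,y,1.])
    T=np.array(p["cam_to_world"]); return T[:3,3],T[:3,:3]@d
def onz(p,u,v,z,fish=False):
    o,d=ray(p,u,v,fish); return o+d*(z-o[2])/d[2]
def proj(p,X,fish=False):
    T=np.linalg.inv(np.array(p["cam_to_world"])); c=T[:3,:3]@np.array(X,float)+T[:3,3]
    if fish:
        r=np.hypot(c[0],c[1]);t=np.arctan2(r,c[2]);k=t/r
    else: k=1/c[2]
    return p["cx"]+p["fx"]*c[0]*k,p["cy"]+p["fy"]*c[1]*k
def tri(o1,d1,o2,d2):
    A=np.stack([d1,-d2],1);t=np.linalg.lstsq(A,o2-o1,rcond=None)[0]
    a=o1+d1*t[0];b=o2+d2*t[1];return (a+b)/2,np.linalg.norm(a-b)
E
python3 - <<'E'
from h import *
np.set_printoptions(precision=1,suppress=True)
t=camera("top");s=camera("side")
save(t,"top.png");save(s,"side.png")
for n,p in(("top",t),("side",s)):
    print(n,p["fx"],p["cx"],p["cy"],np.array(p["cam_to_world"])[:3].round(2).tolist())
    for l in ["adapter","spare_mid","tray","nest","knob_mid","click_ring","keeper","vial_a","swab_box"]:
        for r in recognise(l,p)[:4]: print(l,round(r["p"],2),np.array(r["position"]),np.array(proj(p,r["position"])))
print(status.read_state())
E
```

```text
pics
top 408.2065942324657 307.797427979217 199.7978157503135 [[0.01, -0.99, 0.11, 449.79], [-1.0, -0.01, -0.0, -62.55], [0.0, -0.11, -0.99, 1317.75]]
adapter 0.67 [510.1 353.3   8.1] [176.8 223.1]
adapter 0.61 [666.3 349.3   6. ] [180.2 175. ]
adapter 0.27 [568.6 -84.9  26.8] [313.8 205.4]
spare_mid 0.6 [480.1 253.5  39.8] [205.2 232.4]
tray 0.92 [498.4 304.6   2.4] [192.3 226.9]
nest 0.91 [556.4 -93.1  22.3] [316.3 209.3]
nest 0.54 [409.6  53.9  41. ] [268.8 255.7]
knob_mid 0.5 [ 533.5 -164.3   46. ] [339.3 216.2]
click_ring 0.73 [ 559.1 -183.9   25.6] [344.9 208.6]
keeper 0.48 [567.2 -86.4  26.3] [314.2 205.8]
vial_a 0.64 [719.2 270.2  33.5] [203.  157.4]
vial_a 0.6 [568.1 -85.9  27.7] [314.1 205.5]
swab_box 0.98 [ 461.9 -450.8   43.3] [431.3 239.9]
side 511.7574584912516 320.663868611823 200.55079898721613 [[-0.75, -0.42, 0.51, -68.25], [-0.66, 0.49, -0.57, 656.11], [-0.01, -0.76, -0.65, 866.89]]
adapter 0.93 [663.9 355.4  13.6] [158.2 292.2]
adapter 0.56 [504.5 357.4  10.2] [205.4 334.9]
spare_mid 0.69 [479.1 258.2  41.9] [249.5 301.2]
spare_mid 0.53 [ 505.7 -176.4   45.4] [368.5 191.3]
tray 0.85 [485.4 308.5   5.8] [230.8 325.9]
nest 0.93 [549.2 -88.2  20.2] [332.9 208.8]
knob_mid 0.93 [ 508.1 -175.3   45.4] [367.5 191.1]
click_ring 0.69 [ 556.3 -180.6   25.5] [353.6 188.5]
keeper 0.7 [572.5 -78.5  25.5] [323.3 205.2]
vial_a 0.73 [407.   57.1  32. ] [339.9 265.7]
vial_a 0.71 [727.3 137.   28.7] [216.9 221.3]
vial_a 0.55 [705.6 278.7  29.4] [174.3 257.8]
swab_box 0.7 [ 470.  -420.3   35.2] [431.4 157.2]
{'t': 1.0, 'joint_pos': array([-1.2,  0.2, -0. ,  1.3,  0. ,  1.6]), 'qvel': array([-0.,  0.,  0.,  0.,  0.,  0.]), 'effort': array([ -0. , -68.6,  48.7,   0. ,   0. ,  -0. ]), 'eef_pos': array([ 168.5, -470.7,  231.3]), 'tcp_rot': array([0. , 1. , 0.2, 0. ]), 'force': array([-0.1,  0.5,  0.5]), 'wrist_torque': array([0. , 0. , 0.1]), 'grip_width': 85.46800235803032}
```

View pics/top.png

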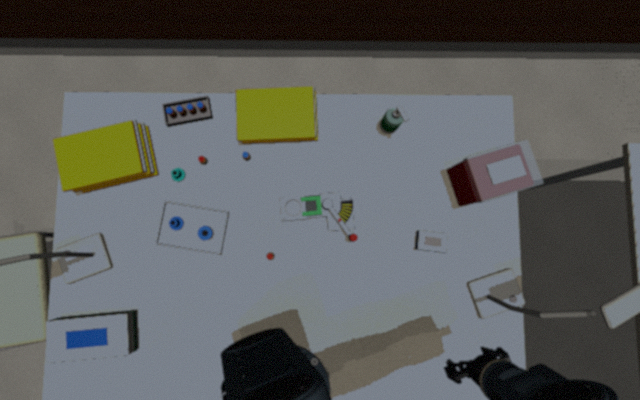

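View pics/side.png

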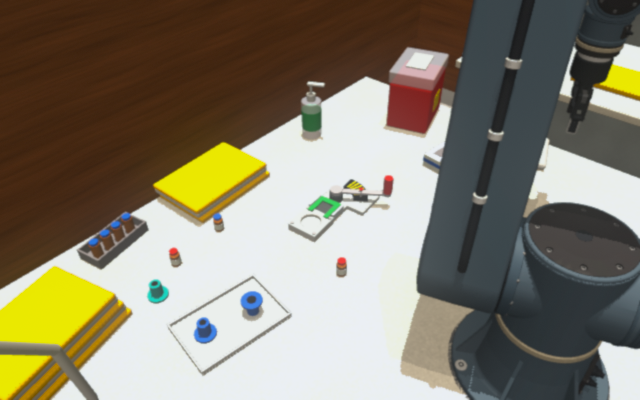

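Candidates for the adapter: blue, barrel up with the flange at the bottom, at side (205,330) / top (176,223). Blue with the wide ring on top at side (251,302) / top (206,232) is the spare. The turquoise one at side (158,291) / top (180,175) is a decoy. I choose the first and check it in a close crop.

```bash
python3 - <<'E'
from h import *
from scipy.spatial.transform import Rotation as R
np.set_printoptions(precision=3,suppress=True)
s=camera("side");t=camera("top");w=camera("wrist")
def crop(p,b,s): 
    return cv2.resize(p["color"][b[1]:b[3],b[0]:b[2],::-1],(400,300),interpolation=cv2.INTER_CUBIC)
cv2.imwrite("pics/crop1.png",np.vstack([np.hstack([crop(s,(160,260,300,365),0),crop(t,(150,190,240,257),0)]),np.hstack([crop(s,(280,160,420,265),0),crop(t,(270,180,370,255),0)])]))
st=status.read_state();q=st["tcp_rot"];Rm=R.from_quat(np.r_[q[1:],q[0]]).as_matrix();print(Rm)
T=np.array(w["cam_to_world"]);print("cam in tool",Rm.T@(T[:3,3]-st["eef_pos"]));print(Rm.T@T[:3,:3],w["fx"],w["cx"],w["cy"])
for l in ["adapter","spare_mid","nest","knob_mid"]:
  for n,p in(("s",s),("t",t)):
    for m in masks_of(l,p)[:3]:
        ys,xs=np.nonzero(m["region"]);print(l,n,round(m["p"],2),len(xs),xs.mean(),ys.mean(),p["color"][m["region"]].mean(0))
E
```

```text
[[ 0.941  0.337  0.   ]
 [ 0.337 -0.941  0.   ]
 [ 0.     0.    -1.   ]]
cam in tool [  76.094   -0.977 -143.111]
[[ 0.    -0.955 -0.298]
 [ 1.     0.     0.001]
 [-0.001 -0.298  0.955]] 309.70691628693146 314.8844854923218 202.3874999295002
adapter s 0.92 418 204.45693779904306 330.8444976076555 [ 69.383 109.622 175.371]
adapter s 0.89 364 156.53846153846155 291.43956043956047 [ 57.451 159.78  147.052]
adapter t 0.65 140 177.57142857142858 173.90714285714284 [31.964 98.193 93.657]
adapter t 0.59 156 175.83333333333334 222.5 [ 39.327  67.795 112.795]
spare_mid s 0.71 470 251.1936170212766 301.9723404255319 [ 89.8   125.994 183.272]
spare_mid t 0.7 154 204.5909090909091 232.37662337662337 [ 42.545  73.539 118.071]
nest s 0.81 2546 335.10958366064415 208.17753338570307 [171.952 180.447 165.555]
nest t 0.78 1979 317.3501768569985 209.57806973218797 [105.817 116.872 118.323]
knob_mid s 0.96 487 364.93839835728954 189.2772073921971 [181.604 149.815 144.772]
knob_mid t 0.77 235 335.40851063829786 214.43829787234043 [114.187 107.451 114.136]
```

View pics/crop1.png

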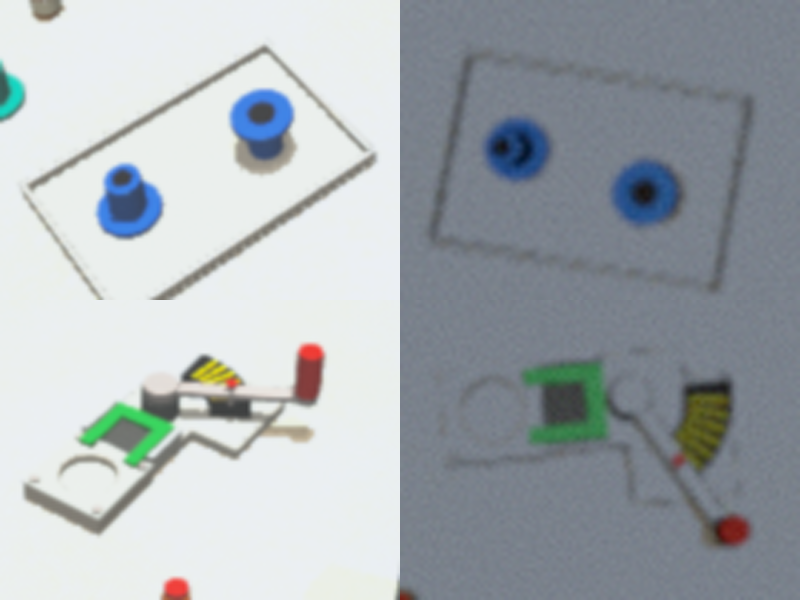

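The close crop confirms it: the left blue one has its barrel up on a wide flange, the right one has its flange on top. I go over the fixture first for a wrist view.

{"name": "jog_arm", "arguments": {
  "steps": [
    [1,0.034,-0.015,0,0,0,0],
    [1,0.034,-0.015,0,0,0,0],
    [1,0.034,-0.015,0,0,0,0],
    [1,0.034,-0.015,0,0,0,0],
    [1,0.034,-0.015,0,0,0,0],
    [1,0.034,-0.015,0,0,0,0],
    [1,0.034,-0.015,0,0,0,0],
    [1,0.034,-0.015,0,0,0,0],
    [1,0.034,-0.015,0,0,0,0],
    [1,0.034,-0.015,0,0,0,0],
    [1,0.034,-0.015,0,0,0,0],
    [1,0.034,-0.015,0,0,0,0]
  ]
}}

```text
t: 2.55
eef_pos: [493.1, -162.1, 231.4]
tcp_rot: [0.0, 0.985, 0.171, 0.0]
force: [0.4, -0.9, -0.2]
grip_width: 85.8
```

{"name": "jog_arm", "arguments": {
  "steps": [
    [1,0.034,-0.015,0,0,0,0],
    [1,0.034,-0.015,0,0,0,0],
    [1,0,0,0,0,0,-0.12],
    [1,0,0,0,0,0,-0.12],
    [1,0,0,0,0,0,-0.12],
    [1,0,0,0,0,0,-0.12],
    [1,0,0,0,0,0,-0.12],
    [1,0,0,0,0,0,-0.12],
    [1,0,0,0,0,0,-0.12],
    [1,0,0,0,0,0,-0.12],
    [1,0,0,0,0,0,-0.12],
    [1,0,0,0,0,0,-0.12]
  ]
}}

```text
t: 3.55
eef_pos: [545.9, -112.6, 231.3]
tcp_rot: [-0.0, 0.715, 0.7, -0.0]
force: [-0.7, 0.7, 0.0]
grip_width: 85.1
```

{"name": "jog_arm", "arguments": {
  "steps": [
    [1,0,0,0,0,0,-0.12],
    [1,0,0,0,0,0,-0.03],
    [1,0,0,0,0,0,0]
  ]
}}

```text
t: 3.8
eef_pos: [545.9, -112.6, 231.3]
tcp_rot: [-0.0, 0.662, 0.75, 0.0]
force: [0.7, -0.3, 0.4]
grip_width: 85.4
```

```bash
python3 - <<'E'
from h import *
np.set_printoptions(precision=2,suppress=True)
w=camera("wrist");save(w,"w1.png");np.save("w1.npy",w,allow_pickle=True)
print(status.read_state())
for l in ["nest","click_ring","keeper","knob_mid"]:
    for r in recognise(l,w)[:2]: print(l,round(r["p"],2),np.array(r["position"]),np.array(proj(w,r["position"],True)))
E
```

```text
{'t': 3.85, 'joint_pos': array([-0.2 ,  0.33,  0.13,  1.36,  0.  ,  1.25]), 'qvel': array([ 0.  , -0.  ,  0.  , -0.  , -0.  ,  0.03]), 'effort': array([  0.  , -79.64,  48.85,   0.  ,  -0.  ,  -0.84]), 'eef_pos': array([ 545.87, -112.57,  231.26]), 'tcp_rot': array([-0.  ,  0.66,  0.75, -0.  ]), 'force': array([-0.61,  0.17, -0.22]), 'wrist_torque': array([-0.02,  0.04,  0.03]), 'grip_width': 85.85271451752543}
nest 0.78 [557.8 -94.2  19.1] [327.13 160.6 ]
click_ring 0.66 [ 557.2 -183.1   23.4] [316.95 232.43]
keeper 0.76 [575.5 -89.5  26.6] [343.33 159.67]
knob_mid 0.66 [ 520.3 -166.8   47. ] [286.69 223.6 ]
knob_mid 0.35 [ 465.2 -408.6    6.8] [243.16 346.36]
```

View pics/w1.png

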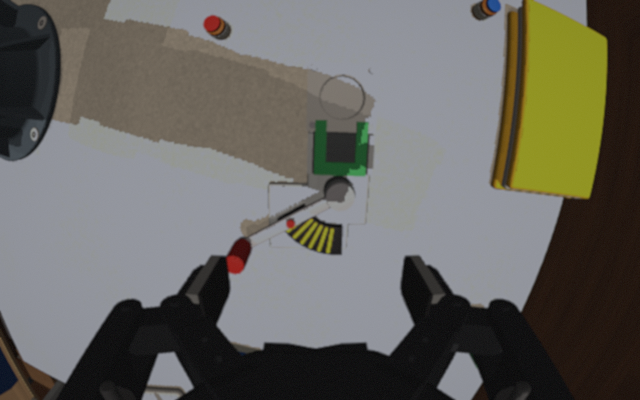

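The wrist view shows the nest rim at (342,96), the green keeper at (341,147), the hub at (340,192), the knob top at (237,264) and yellow ribs around (318,236). I'll measure from these and the top view.

```bash
python3 - <<'E'
from h import *
np.set_printoptions(precision=1,suppress=True)
w=np.load("w1.npy",allow_pickle=True).item();t=camera("top")
f=lambda p,u,v,fi:ray(p,u,v,fi)
for n,a,b in [("nest",(342,96.5),(292.5,207)),("hub",(340,190),(328.7,202.5)),("knobtop",(237,264),(353,237.5))]:
    print(n,*tri(*ray(w,*a,True),*ray(t,*b)))
print("nest w z20",onz(w,342,96.5,20,True),"t",onz(t,292.5,207,20))
print("knob w z92",onz(w,237,264,92,True),"t",onz(t,353,237.5,92))
hsv=cv2.cvtColor(w["color"],cv2.COLOR_RGB2HSV)
y=cv2.inRange(hsv,(22,120,120),(35,255,255));y[:200]=0;y[:,400:]=0
n,lab,stt,c=cv2.connectedComponentsWithStats(y)
for i in range(1,n):
    if stt[i,4]<8: continue
    vs,us=np.nonzero(lab==i);P=np.array([onz(w,a,b,24,True) for a,b in zip(us,vs)])[:,:2]
    m=P.mean(0);d=np.linalg.svd(P-m)[2][0];print("rib",stt[i,4],c[i],m,np.degrees(np.arctan2(d[1],d[0])))
c1=cv2.resize(w["color"][70:280,215:415,::-1],None,fx=2.8,fy=2.8,interpolation=cv2.INTER_CUBIC)
cv2.imwrite("pics/w1c.png",c1)
E
```

```text
nest [572.  -13.8 -73.8] 0.5959974436058351
hub [ 581.2 -134.2   -7.9] 0.6362121157101911
knobtop [ 469.9 -203.8   85.9] 6.328971556113678
nest w z20 [564.7 -18.4  20. ] t [563.5 -17.2  20. ]
knob w z92 [ 474.  -201.8   92. ] t [ 467.  -201.7   92. ]
rib 73 [302.4 228.1] [ 538.7 -179.5] -126.16308499286161
rib 81 [308.5 232.7] [ 546.9 -184.6] -117.08741320219251
rib 79 [315.1 236.4] [ 555.5 -188.4] -108.61390477747541
rib 9 [289. 230.] [ 522.8 -184. ] 41.35697567494013
rib 74 [322.2 238.9] [ 564.7 -190.8] -99.79785235253742
rib 75 [329.7 239.9] [ 574.1 -191.1] -91.50282234096163
```

View pics/w1c.png

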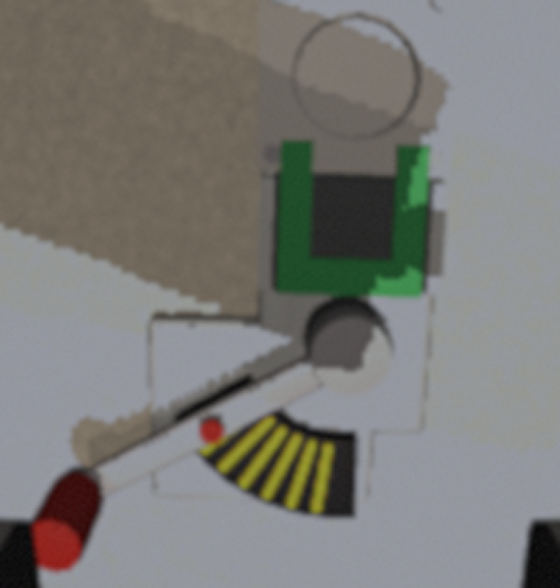

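Results: nest about (564,-18), hub about (575.6,-128.7) from the fan of ribs 2–6, ring x-axis at -143.2°. Hub–nest distance 111 mm and knob radius 128 mm fit the description. Now to the adapter.

{"name": "jog_arm", "arguments": {
  "steps": [
    [1,0.038,0.002,0,0,0,0],
    [1,0.038,0.002,0,0,0,0],
    [1,0.038,0.002,0,0,0,0],
    [1,0.038,0.002,0,0,0,0],
    [1,0.038,0.002,0,0,0,0],
    [1,0.038,0.002,0,0,0,0],
    [1,0.038,0.002,0,0,0,0],
    [1,0.038,0.002,0,0,0,0],
    [1,0.038,0.002,0,0,0,0],
    [1,0.038,0.002,0,0,0,0],
    [1,0.038,0.002,0,0,0,0],
    [1,0.038,0.002,0,0,0,0]
  ]
}}

```text
t: 5.1
eef_pos: [513.2, 344.8, 231.4]
tcp_rot: [0.0, 0.663, 0.749, 0.0]
force: [0.2, -0.3, 0.9]
grip_width: 85.4
```

{"name": "jog_arm", "arguments": {
  "steps": [
    [1,0,0,0,0,0,0.11],
    [1,0,0,0,0,0,0.11],
    [1,0,0,0,0,0,0.1],
    [1,0,0,0.025,0,0,0],
    [1,0,0,0.025,0,0,0],
    [1,0,0,0.025,0,0,0],
    [1,0,0,0.025,0,0,0],
    [1,0,0,0,0,0,0]
  ]
}}

```text
t: 5.77
eef_pos: [511.7, 341.6, 126.7]
tcp_rot: [-0.0, 0.773, 0.634, -0.003]
force: [-1.5, 0.4, -0.3]
grip_width: 85.1
```

```bash
cat >> h.py <<'E'
def blue(p,top=0):
    hsv=cv2.cvtColor(p["color"],cv2.COLOR_RGB2HSV);return cv2.inRange(hsv,(104,110,40),(125,255,255))
E
python3 - <<'E'
from h import *
np.set_printoptions(precision=2,suppress=True)
w=camera("wrist");s=camera("side");t=camera("top");save(w,"w2.png");np.save("w2.npy",w,allow_pickle=True)
st=status.read_state();print(st["eef_pos"],st["tcp_rot"],st["joint_pos"])
for n,p,fi in(("w",w,1),("s",s,0),("t",t,0)):
    k,lab,stt,c=cv2.connectedComponentsWithStats(blue(p))
    for i in range(1,k):
        if stt[i,4]>60: print(n,stt[i],c[i],onz(p,*c[i],15,fi))
for r in recognise("adapter",w)[:3]: print(r["p"],r["position"],proj(w,r["position"],True))
E
```

```text
[514.14 343.15 132.66] [0.   0.77 0.63 0.  ] [0.59 0.49 0.11 1.19 0.   2.36]
w [628 107  11  20 172] [633.07 115.92] [926.14 372.62  15.  ]
w [631 136   9  19 145] [635.14 144.46] [932.29 335.    15.  ]
w [ 289  157   51   51 1794] [313.9  180.48] [513.22 357.69  15.  ]
w [632 163   8  18 119] [635.8 171.5] [938.56 297.6   15.  ]
w [632 189   8  17 115] [635.81 197.12] [946.76 259.7   15.  ]
w [ 278  275   49   50 1543] [302.05 300.69] [477.52 240.15  15.  ]
s [241 292  21  23 299] [251.31 302.11] [492.26 244.43  15.  ]
s [195 318  21  25 335] [204.5  331.86] [508.33 355.67  15.  ]
t [170 217  13  13 120] [176.15 222.81] [510.59 353.13  15.  ]
t [198 226  14  14 144] [204.61 232.67] [479.93 261.45  15.  ]
t [ 66 331  17  18 223] [ 72.77 339.93] [146.45 657.5   15.  ]
0.91 [514.6, 359.9, 11.2] (np.float64(315.0180489075763), np.float64(176.66492609872793))
0.89 [666.9, 356.6, 11.9] (np.float64(478.4538362889679), np.float64(151.2628396097282))
```

View pics/w2.png

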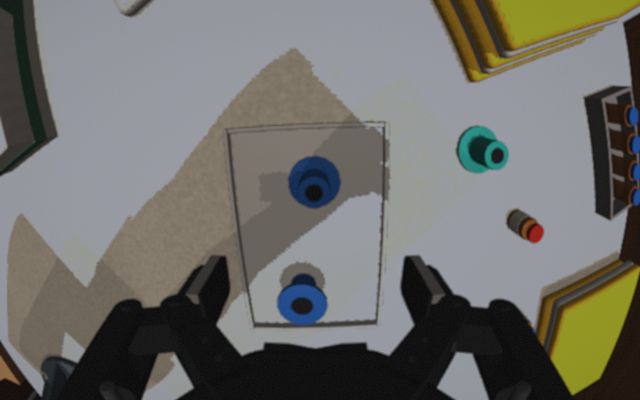

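The adapter (flange at (314,182), barrel hole at (313,191)) is in the tray's upper half; the spare is at (302,300) and the tray is aligned with the jaws. I'll measure flange and barrel top now that the arm has settled.

```bash
python3 - <<'E'
from h import *
np.set_printoptions(precision=2,suppress=True)
w=camera("wrist");s=camera("side")
st=status.read_state();print(st["eef_pos"],st["tcp_rot"])
H={}
for n,p,fi,near in(("w",w,1,(314,182)),("s",s,0,(204.5,331))):
    b=blue(p);cs,_=cv2.findContours(b,cv2.RETR_EXTERNAL,cv2.CHAIN_APPROX_NONE)
    c=min(cs,key=lambda c:np.linalg.norm(c.reshape(-1,2).mean(0)-near) if len(c)>20 else 1e9)
    m=np.zeros_like(b);cv2.drawContours(m,[c],-1,255,-1)
    hole=(m>0)&(p["color"].max(2)<(55 if n=="w" else 75))
    k,lab,stt,cc=cv2.connectedComponentsWithStats(hole.astype(np.uint8))
    i=1+np.argmax(stt[1:,4]);e=cv2.minEnclosingCircle(c)
    print(n,"flange",e,cv2.fitEllipse(c),"hole",cc[i],stt[i]);H[n]=cc[i]
    print(" flange z7",onz(p,*e[0],7,fi)," hole z42",onz(p,*cc[i],42,fi))
print("tri hole",tri(*ray(w,*H["w"],True),*ray(s,*H["s"])))
E
```

```text
[514.6  343.47 133.09] [0.   0.77 0.63 0.  ]
w flange ((310.3368225097656, 183.37030029296875), 24.773374557495117) ((310.3556213378906, 183.2801513671875), (47.74148178100586, 48.515892028808594), 92.98594665527344) hole [309.86 193.92] [302 186  17  17 224]
 flange z7 [512.51 354.78   7.  ]  hole z42 [512.58 354.79  42.  ]Traceback (most recent call last):
  File "<stdin>", line 12, in <module>
    return _wrapfunc(a, 'argmax', axis=axis, out=out, **kwds)
    return bound(*args, **kwds)
ValueError: attempt to get argmax of an empty sequence
```

{"name": "jog_arm", "arguments": {
  "steps": [
    [0.4,0.011,-0.004,0,0,0,0],
    [0.4,0,0,0.025,0,0,0],
    [0.4,0,0,0.025,0,0,0],
    [0.4,0,0,0.02,0,0,0],
    [0.4,0,0,0,0,0,0],
    [0.4,0,0,0,0,0,0],
    [0.4,0,0,0,0,0,0]
  ]
}}

```text
t: 6.65
eef_pos: [512.7, 355.3, 63.0]
tcp_rot: [0.0, 0.773, 0.634, 0.001]
force: [0.1, 0.4, 0.7]
grip_width: 59.7
```

```bash
python3 - <<'E'
from h import *
np.set_printoptions(precision=2,suppress=True)
w=camera("wrist")
st=status.read_state();print(st["eef_pos"],st["tcp_rot"],st["grip_width"],st["force"])
save(w,"w3.png",(200,100,440,300),2.5)
print(w["shot"])
b=blue(w);cs,_=cv2.findContours(b,cv2.RETR_EXTERNAL,cv2.CHAIN_APPROX_NONE)
for c in cs:
    if len(c)>40:
        m=np.zeros_like(b);cv2.drawContours(m,[c],-1,255,-1)
        h=np.argwhere((m>0)&(w["color"].max(2)<50));e=cv2.fitEllipse(c)
        print(e,onz(w,*e[0],7,True),len(h),h.mean(0)[::-1] if len(h) else 0, onz(w,*h.mean(0)[::-1],42,True) if len(h) else 0)
E
```

```text
[512.91 355.36  63.24] [0.   0.77 0.63 0.  ] 59.655474290802715 [-0.46  0.23  0.1 ]
13
((302.8833312988281, 337.2475280761719), (18.628515243530273, 30.043336868286133), 101.76766967773438) [482.19 255.16   7.  ] 92 [297.4  339.42] [485.86 284.6   42.  ]
((315.1442565917969, 225.94322204589844), (62.36411666870117, 68.88371276855469), 1.4390418529510498) [512.16 353.03   7.  ] 433 [313.44 242.21] [511.83 356.85  42.  ]
```

View pics/w3.png

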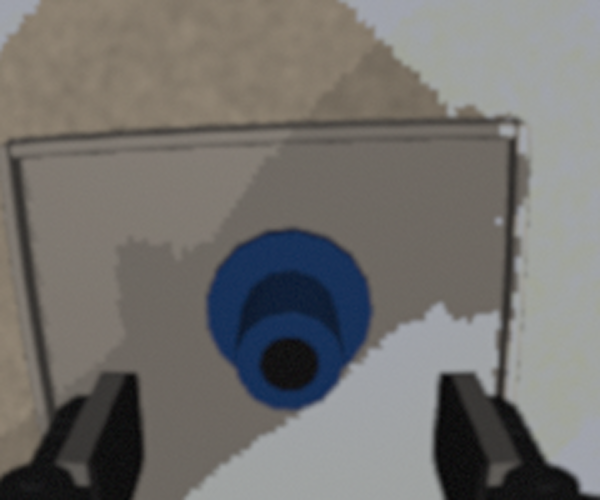

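The jaws straddle the barrel (hole at crop (288,362)) and the tray walls are clear. I descend and grip.

{"name": "jog_arm", "arguments": {
  "steps": [
    [0.4,0,0,0.024,0,0,0],
    [0.4,0,0,0.023,0,0,0],
    [0.4,0,0,0,0,0,0],
    [0.4,0,0,0,0,0,0],
    [-1,0,0,0,0,0,0],
    [-1,0,0,0,0,0,0],
    [-1,0,0,0,0,0,0],
    [-1,0,0,0,0,0,0],
    [-1,0,0,0,0,0,0],
    [-1,0,0,0,0,0,0]
  ],
  "force": 40
}}

```text
t: 7.53
eef_pos: [512.9, 355.1, 16.1]
tcp_rot: [0.0, 0.773, 0.634, 0.001]
force: [-0.9, -1.9, 9.2]
grip_width: 24.6
```

{"name": "jog_arm", "arguments": {
  "steps": [
    [-1,0,0,0,0,0,0],
    [-1,0,0,-0.01,0,0,0],
    [-1,0,0,-0.025,0,0,0],
    [-1,0,0,-0.025,0,0,0],
    [-1,0,0,-0.025,0,0,0],
    [-1,0,0,-0.025,0,0,0],
    [-1,0,0,0,0,0,0],
    [-1,0,0,0,0,0,0]
  ]
}}

```text
t: 8.2
eef_pos: [512.9, 355.2, 126.7]
tcp_rot: [0.0, 0.773, 0.634, 0.002]
force: [-0.5, -0.4, 0.3]
grip_width: 24.5
```

```bash
python3 - <<'E'
from h import *
np.set_printoptions(precision=2,suppress=True)
w=camera("wrist");s=camera("side")
st=status.read_state();print(st["eef_pos"],st["tcp_rot"],st["grip_width"],st["force"])
A=w["color"][150:400,140:500,::-1];B=cv2.resize(s["color"][150:350,120:320,::-1],(500,500))
cv2.imwrite("pics/w4.png",np.hstack([cv2.resize(A,(300,208)),np.zeros((208,0,3),np.uint8)]) if 0 else np.hstack([cv2.resize(w["color"][200:400,200:400,::-1],(400,400)),cv2.resize(s["color"][230:350,160:280,::-1],(400,400))]))
np.save("w4.npy",w,allow_pickle=True)
E
```

```text
[511.79 354.36 124.22] [-0.    0.77  0.63 -0.  ] 24.722732724818833 [ 0.22 -0.22 -0.23]
```

View pics/w4.png

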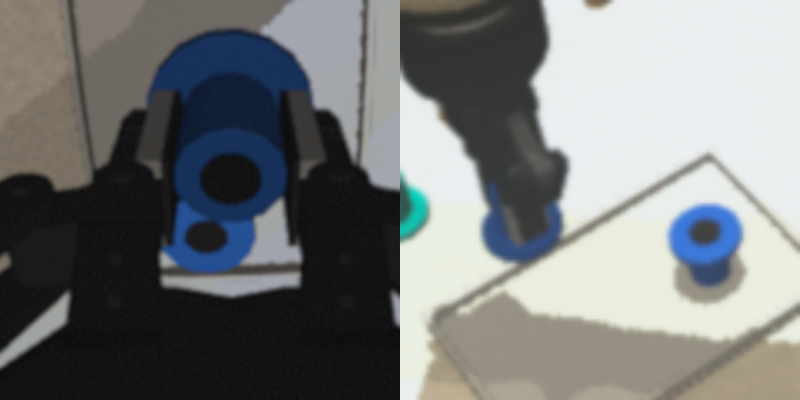

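The adapter is held upright with the flange down (hole at crop (231,179)), and the spare is untouched. I work out its offset in the tool and the shift to the nest.

```bash
python3 - <<'E'
from h import *
from scipy.spatial.transform import Rotation as R
np.set_printoptions(precision=2,suppress=True)
st=status.read_state();print(st["eef_pos"],st["t"])
w=np.load("w4.npy",allow_pickle=True).item()
T=np.array(w["cam_to_world"]);q=st["tcp_rot"];Rm=R.from_quat(np.r_[q[1:],q[0]]).as_matrix()
e=st["eef_pos"]
hole=(w["color"][260:310,285:345].max(2)<40);k,l,s_,c=cv2.connectedComponentsWithStats(hole.astype(np.uint8));i=min(range(1,k),key=lambda i:np.linalg.norm(c[i]-(30,30)));hp=c[i]+(285,260);print(hp,s_[i])
print("hole in tool",Rm.T@(onz(w,*hp,e[2]+26,True)-e))
# flange disc: fit circle to world points of its upper-arc edges
b=blue(w);us=[];
P=[]
for u in range(278,354,2):
    col=np.nonzero(b[200:250,u])[0]
    if len(col): P.append((u,200+col[0]))
X=np.array([Rm.T@(onz(w,u,v,e[2]-6-(3),True)-e) for u,v in P])[:,:2]
A=np.c_[2*X,np.ones(len(X))];sol=np.linalg.lstsq(A,(X**2).sum(1),rcond=None)[0];print("flange in tool",sol[:2],"r",np.sqrt(sol[2]+sol[0]**2+sol[1]**2))
E
```

```text
[511.79 354.36 124.22] 8.3
[314.97 289.08] [ 16  17  29  25 565]
hole in tool [ -1.06   0.61 -26.  ]
flange in tool [0.03 0.52] r 22.166318975930476
```

{"name": "jog_arm", "arguments": {
  "steps": [
    [-1,-0.0356,0.0124,0,0,0,0],
    [-1,-0.0356,0.0124,0,0,0,0],
    [-1,-0.0356,0.0124,0,0,0,0],
    [-1,-0.0356,0.0124,0,0,0,0],
    [-1,-0.0356,0.0124,0,0,0,0],
    [-1,-0.0356,0.0124,0,0,0,0],
    [-1,-0.0356,0.0124,0,0,0,0],
    [-1,-0.0356,0.0124,0,0,0,0],
    [-1,-0.0356,0.0124,0,0,0,0],
    [-1,-0.0356,0.0124,0,0,0,0],
    [-1,0,0,0,0,0,-0.1],
    [-1,0,0,0,0,0,-0.1]
  ]
}}

```text
t: 9.3
eef_pos: [563.3, -21.1, 123.2]
tcp_rot: [-0.001, 0.706, 0.708, -0.001]
force: [0.5, 0.5, -0.3]
grip_width: 24.8
```

{"name": "jog_arm", "arguments": {
  "steps": [
    [-1,0,0,0,0,0,-0.1],
    [-1,0,0,0.02,0,0,0],
    [-1,0,0,0.02,0,0,0],
    [-1,0,0,0,0,0,0],
    [-1,0,0,0,0,0,0],
    [-1,0,0,0,0,0,0],
    [-1,0,0,0,0,0,0]
  ]
}}

```text
t: 9.88
eef_pos: [564.5, -18.9, 85.3]
tcp_rot: [0.0, 0.67, 0.743, 0.0]
force: [-0.3, -0.1, -1.1]
grip_width: 24.5
```

```bash
python3 - <<'E'
from h import *
np.set_printoptions(precision=2,suppress=True)
w=camera("wrist");s=camera("side");t=camera("top")
st=status.read_state();print(st["eef_pos"],st["tcp_rot"],st["grip_width"],st["joint_pos"])
np.save("w5.npy",w,allow_pickle=True)
f=lambda p,b:cv2.resize(p["color"][b[1]:b[3],b[0]:b[2],::-1],(400,400),interpolation=cv2.INTER_CUBIC)
cv2.imwrite("pics/w5.png",np.hstack([f(w,(230,160,400,330)),f(s,(270,150,370,250))]))
E
```

```text
[564.3  -18.88  85.05] [0.   0.67 0.74 0.  ] 24.64593975903643 [-0.03  0.41 -0.14  1.02  0.    1.43]
```

View pics/w5.png

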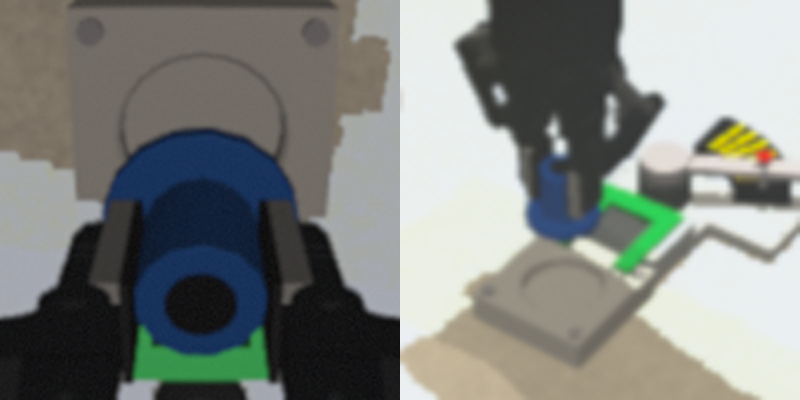

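```bash
python3 - <<'E'
from h import *
from scipy.optimize import least_squares
np.set_printoptions(precision=2,suppress=True)
w=np.load("w5.npy",allow_pickle=True).item();k=170/400
g=cv2.GaussianBlur(cv2.cvtColor(w["color"],cv2.COLOR_RGB2GRAY).astype(float),(3,3),0)
P=[]
for a in np.radians(np.arange(-175,-4,5)):   # search darkest along radial in image
    c0=np.array([316.3,210.5]);best=None
    rr=np.arange(22,40,.25);pts=c0+np.outer(rr,[np.cos(a),np.sin(a)*.85])
    v=cv2.remap(g.astype(np.float32),pts[:,0].astype(np.float32).reshape(1,-1),pts[:,1].astype(np.float32).reshape(1,-1),1)[0]
    j=np.argmin(v)
    if 5<j<len(v)-5 and v[j]>50: P.append(pts[j])
P=np.array(P);X=np.array([onz(w,*p,20,True) for p in P])[:,:2]
f=least_squares(lambda q:np.hypot(*(X-q[:2]).T)-q[2],[564,-18,25],loss="soft_l1",f_scale=.5);print(len(P),f.x,np.abs(f.fun).mean())
f=least_squares(lambda q:np.hypot(*(X-q).T)-25,[564,-18],loss="soft_l1",f_scale=.5);print(f.x)
for n in [(90,31),(316,31)]: print(onz(w,230+n[0]*k,160+n[1]*k,20,True))
print("hole",onz(w,230+200*k,160+304*k,85+26,True))
E
```

```text
35 [564.84 -18.27  25.37] 0.1298907099621849
[564.81 -17.82]
[528.92  10.61  20.  ]
[595.05  17.47  20.  ]
hole [564.43 -19.39 111.  ]
```

Nest rim circle fit: (564.8,-18.1), radius 25.4, residual 0.13 mm. The adapter needs a 1 mm shift; then I descend.

{"name": "jog_arm", "arguments": {
  "steps": [
    [-1,0.001,0.0005,0.02,0,0,0],
    [-1,0,0,0.02,0,0,0],
    [-1,0,0,0.01,0,0,0],
    [-1,0,0,0,0,0,0],
    [-1,0,0,0.004,0,0,0],
    [-1,0,0,0.004,0,0,0],
    [-1,0,0,0.003,0,0,0],
    [-1,0,0,0,0,0,0],
    [-1,0,0,0,0,0,0],
    [-1,0,0,0,0,0,0]
  ]
}}

```text
t: 10.87
eef_pos: [564.5, -17.9, 23.7]
tcp_rot: [0.0, 0.67, 0.743, 0.0]
force: [1.7, 0.1, 0.3]
grip_width: 25.0
```

{"name": "jog_arm", "arguments": {
  "steps": [
    [-1,0,0,0.0007,0,0,0],
    [-1,0,0,0,0,0,0],
    [0.2,0,0,0,0,0,0],
    [0.2,0,0,0,0,0,0],
    [0.2,0,0,0,0,0,0],
    [0.2,0,0,0,0,0,0],
    [0.2,0,0,0,0,0,0],
    [0.2,0,0,-0.02,0,0,0],
    [0.2,0,0,-0.03,0,0,0],
    [0.2,0,0,-0.03,0,0,0],
    [0.2,0,0,-0.03,0,0,0],
    [0.2,0,0,0,0,0,0]
  ]
}}

```text
t: 11.87
eef_pos: [566.9, -17.9, 138.3]
tcp_rot: [0.003, 0.67, 0.743, 0.002]
force: [0.1, -0.6, 0.5]
grip_width: 51.5
```

{"name": "jog_arm", "arguments": {
  "steps": [
    [0.2,0,0,0,0,0,0],
    [0.2,0,0,0,0,0,0],
    [0.2,0,0,0,0,0,0]
  ]
}}

```text
t: 12.12
eef_pos: [563.6, -17.8, 131.4]
tcp_rot: [-0.001, 0.67, 0.743, -0.001]
force: [-0.4, 0.3, 0.0]
grip_width: 51.3
```

```bash
python3 - <<'E'
from h import *
np.set_printoptions(precision=2,suppress=True)
w=camera("wrist");s=camera("side");np.save("w6.npy",w,allow_pickle=True)
st=status.read_state();print(st["eef_pos"],st["tcp_rot"],st["grip_width"],st["t"])
b=blue(w);cs,_=cv2.findContours(b,cv2.RETR_EXTERNAL,cv2.CHAIN_APPROX_NONE)
for c in cs:
    if len(c)>60:
        m=np.zeros_like(b);cv2.drawContours(m,[c],-1,255,-1);h=np.argwhere((m>0)&(w["color"].max(2)<50));e=cv2.fitEllipse(c);hp=h.mean(0)[::-1]
        print(e,len(h),hp,"hole@49",onz(w,*hp,49,True),"@52.5",onz(w,*hp,52.5,True),"flange@17",onz(w,*e[0],16,True))
f=lambda p,b:cv2.resize(p["color"][b[1]:b[3],b[0]:b[2],::-1],(400,400),interpolation=cv2.INTER_CUBIC)
cv2.imwrite("pics/w6.png",np.hstack([f(w,(210,110,410,310)),f(s,(290,160,390,260))]))
E
```

```text
[563.66 -17.81 131.48] [-0.    0.67  0.74 -0.  ] 51.22168087831892 12.2167
((316.220947265625, 198.73667907714844), (48.704654693603516, 51.04117202758789), 3.160639762878418) 240 [315.05 209.14] hole@49 [563.38 -16.78  49.  ] @52.5 [563.27 -15.61  52.5 ] flange@17 [564.51 -18.21  16.  ]
```

View pics/w6.png

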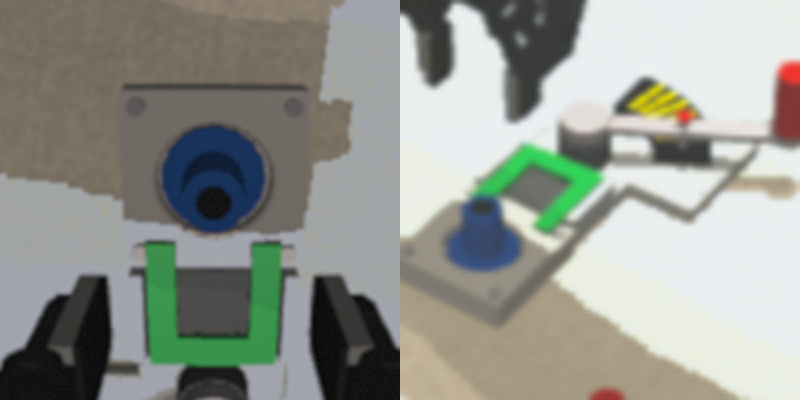

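The adapter sits in the nest: the flange fills the pocket evenly at crop (214,180), centre (564.5,-18.2) against nest (564.8,-18.1). The barrel top fits z = 49, so it is home and free. Next, the knob.

{"name": "jog_arm", "arguments": {
  "steps": [
    [1,-0.0289,-0.0188,0,0,0,0],
    [1,-0.0289,-0.0188,0,0,0,0],
    [1,-0.0289,-0.0188,0,0,0,0],
    [1,-0.0289,-0.0188,0,0,0,0],
    [1,-0.0289,-0.0188,0,0,0,0],
    [1,-0.0289,-0.0188,0,0,0,0],
    [1,0,0,0,0,0,0.103],
    [1,0,0,0,0,0,0.103],
    [1,0,0,0,0,0,0.103],
    [1,0,0,0,0,0,0.103],
    [1,0,0,0,0,0,0.103],
    [1,0,0,0,0,0,0.103]
  ]
}}

```text
t: 13.22
eef_pos: [469.5, -201.8, 131.9]
tcp_rot: [-0.0, 0.865, 0.501, -0.0]
force: [-0.0, -0.8, -0.1]
grip_width: 85.4
```

{"name": "jog_arm", "arguments": {
  "steps": [
    [1,0,0,0,0,0,0],
    [1,0,0,0,0,0,0],
    [1,0,0,0,0,0,0],
    [1,0,0,0,0,0,0]
  ]
}}

```text
t: 13.55
eef_pos: [469.8, -201.9, 132.4]
tcp_rot: [-0.0, 0.863, 0.505, -0.0]
force: [-0.6, -0.3, 1.2]
grip_width: 85.7
```

```bash
python3 - <<'E'
from h import *
np.set_printoptions(precision=2,suppress=True)
w=camera("wrist");s=camera("side");np.save("w7.npy",w,allow_pickle=True)
st=status.read_state();print(st["eef_pos"],st["tcp_rot"],st["grip_width"],st["t"],st["joint_pos"])
def red(p,V=90):
    h=cv2.cvtColor(p["color"],cv2.COLOR_RGB2HSV);return cv2.inRange(h,(0,140,V),(8,255,255))|cv2.inRange(h,(172,140,V),(180,255,255))
for n,p,fi in (("w",w,1),("s",s,0)):
    k,l,q,c=cv2.connectedComponentsWithStats(red(p,130 if fi else 190))
    for i in range(1,k):
        if q[i,4]>15: print(n,q[i],c[i],onz(p,*c[i],92,fi))
h=cv2.cvtColor(w["color"],cv2.COLOR_RGB2HSV);y=cv2.inRange(h,(22,120,90),(35,255,255))
n,lab,stt,c=cv2.connectedComponentsWithStats(y)
for i in range(1,n):
    if 25<stt[i,4]<600:
        vs,us=np.nonzero(lab==i);P=np.array([onz(w,a,b,24,True) for a,b in zip(us,vs)])[:,:2]
        m=P.mean(0);d=np.linalg.svd(P-m,full_matrices=False)[2][0];print("rib",stt[i,4],c[i],m,np.degrees(np.arctan2(d[1],d[0])),"from hub",np.degrees(np.arctan2(m[1]+127.8,m[0]-576)))
save(w,"w7.png")
E
```

```text
[ 469.91 -201.91  132.52] [-0.    0.86  0.5  -0.  ] 85.42089979467131 13.65 [-0.41  0.28 -0.21  1.09 -0.    1.68]
w [107   0  14   7  70] [112.56   2.39] [428.22   8.95  92.  ]
w [353 128  10  12  81] [357.57 133.15] [ 522.01 -159.62   92.  ]
s [170 248   7   6  32] [172.84 250.66] [667.06 296.32  92.  ]
s [338 258   8   6  35] [341.2  260.37] [380.33  87.    92.  ]
rib 242 [418.17 131.15] [ 574.49 -191.22] -91.66307721829139 from hub -91.36741981989343
rib 259 [375.56 137.78] [ 539.02 -179.27] -126.02661322347355 from hub -125.69411014226009
rib 258 [397.74 137.9 ] [ 555.8  -188.13] -108.65283243214468 from hub -108.51084162909001
rib 249 [408.24 135.1 ] [ 565.06 -190.22] -100.41377221192842 from hub -99.94380713756345
rib 262 [386.71 138.2 ] [ 547.24 -183.97] -117.75699260804844 from hub -117.11241154034295
rib 154 [363.39 141.86] [ 528.47 -177.47] -139.2821569554712 from hub -133.7397485475654
```

View pics/w7.png

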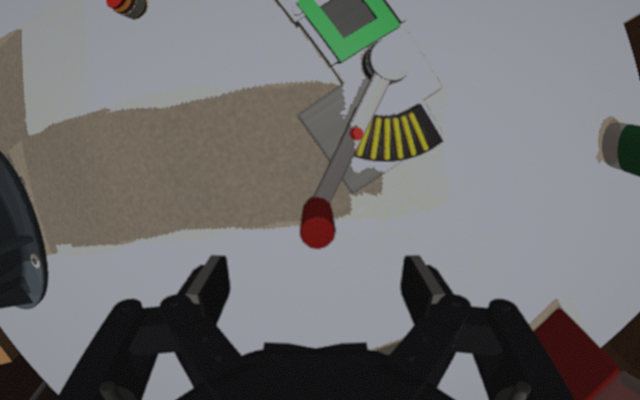

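Knob top at (318,230), between and ahead of the jaws; six ribs are resolved and the ring's x-axis is again at -143.1°.

```bash
python3 - <<'E'
from h import *
np.set_printoptions(precision=2,suppress=True)
w=np.load("w7.npy",allow_pickle=True).item();t=camera("top")
h=cv2.cvtColor(w["color"],cv2.COLOR_RGB2HSV)[190:260,290:345]
m=((h[...,1]>140)&((h[...,0]<8)|(h[...,0]>172))).astype(np.uint8);cs,_=cv2.findContours(m,0,1);c=max(cs,key=len);print(cv2.boundingRect(c))
V=h[...,2]*m
for r in range(0,62,3): print(190+r, m[r].nonzero()[0][[0,-1]]+290 if m[r].any() else None, int(np.median(V[r][m[r]>0])) if m[r].any() else None)
k=onz(w,318,231,92,True);print(k)
hub=np.array([576,-127.8]);d=k[:2]-hub;print(np.hypot(*d),np.degrees(np.arctan2(d[1],d[0])))
E
```

```text
(11, 8, 33, 50)
190 None None
193 None None
196 None None
199 [311 323] 62
202 [307 326] 62
205 [305 328] 61
208 [304 329] 61
211 [304 330] 62
214 [303 331] 62
217 [303 331] 70
220 [302 331] 103
223 [302 332] 102
226 [302 333] 102
229 [301 333] 102
232 [301 333] 101
235 [301 333] 101
238 [303 332] 100
241 [304 329] 100
244 [308 326] 99
247 [315 319] 99
250 None None
[ 471.19 -202.44   92.  ]
128.6737625619398 -144.5423411754735
```

{"name": "jog_arm", "arguments": {
  "steps": [
    [1,-0.0005,0.001,0.02,0,0,0],
    [1,0,0,0.02,0,0,0],
    [1,0,0,0.02,0,0,0],
    [1,0,0,0.012,0,0,0],
    [1,0,0,0.008,0,0,0],
    [1,0,0,0,0,0,0],
    [1,0,0,0,0,0,0],
    [-1,0,0,0,0,0,0],
    [-1,0,0,0,0,0,0],
    [-1,0,0,0,0,0,0],
    [-1,0,0,0,0,0,0],
    [-1,0,0,0,0,0,0]
  ],
  "force": 60
}}

```text
t: 14.7
eef_pos: [470.7, -202.9, 52.9]
tcp_rot: [0.0, 0.864, 0.504, 0.0]
force: [-0.6, 0.9, -1.2]
grip_width: 26.0
```

{"name": "jog_arm", "arguments": {
  "steps": [
    [-1,0,0,0,0,0,0],
    [-1,0,0,0,0,0,0],
    [-1,0,0,0,0,0,0],
    [-1,0,0,0,0,0,0],
    [-1,0,0,0,0,0,0]
  ]
}}

```text
t: 15.12
eef_pos: [470.8, -203.0, 53.0]
tcp_rot: [0.0, 0.864, 0.504, 0.0]
force: [-0.6, -0.3, 4.8]
grip_width: 22.8
```

```bash
python3 - <<'E'
from h import *
np.set_printoptions(precision=4,suppress=True)
st=status.read_state();e=st["eef_pos"];q=st["tcp_rot"];print(e,q,st["force"],st["grip_width"],st["t"])
hub=np.array([576,-127.8]);d=e[:2]-hub;a0=np.arctan2(d[1],d[0]);r=np.hypot(*d);print("angle rel ring",a0+np.radians(143.1),r)
psi=2*np.arctan2(q[2],q[1]);X=np.array([np.cos(psi),np.sin(psi)]);Y=np.array([np.sin(psi),-np.cos(psi)])
goal=np.radians(-143.1)+.675
A=np.linspace(a0,goal,25);P=hub+r*np.c_[np.cos(A),np.sin(A)]
for i in range(24): print(i+1,np.array([(P[i+1]-P[i])@X,(P[i+1]-P[i])@Y])/1000,P[i+1])
E
```

```text
[ 470.8254 -202.9727   53.0072] [0.0003 0.8639 0.5037 0.0002] [-0.6268 -0.2904  4.8174] 22.845440762210885 15.1167
angle rel ring -0.023475331915566944 129.27736281694925
1 [-0.0015  0.0034] [ 473.0573 -206.0013]
2 [-0.0014  0.0035] [ 475.3765 -208.9637]
3 [-0.0013  0.0035] [ 477.7809 -211.8574]
4 [-0.0012  0.0036] [ 480.2685 -214.6799]
5 [-0.0011  0.0036] [ 482.8372 -217.4288]
6 [-0.001   0.0036] [ 485.4847 -220.1018]
7 [-0.0009  0.0036] [ 488.2089 -222.6966]
8 [-0.0008  0.0037] [ 491.0075 -225.2111]
9 [-0.0007  0.0037] [ 493.8781 -227.643 ]
10 [-0.0006  0.0037] [ 496.8182 -229.9904]
11 [-0.0005  0.0037] [ 499.8254 -232.2512]
12 [-0.0004  0.0037] [ 502.897  -234.4236]
13 [-0.0003  0.0038] [ 506.0307 -236.5057]
14 [-0.0002  0.0038] [ 509.2235 -238.4957]
15 [-0.      0.0038] [ 512.4729 -240.392 ]
16 [0.0001 0.0038] [ 515.7761 -242.1928]
17 [0.0002 0.0038] [ 519.1304 -243.8969]
18 [0.0003 0.0038] [ 522.5328 -245.5026]
19 [0.0004 0.0037] [ 525.9804 -247.0086]
20 [0.0005 0.0037] [ 529.4705 -248.4136]
21 [0.0006 0.0037] [ 532.9999 -249.7165]
22 [0.0007 0.0037] [ 536.5658 -250.9161]
23 [0.0008 0.0037] [ 540.165  -252.0115]
24 [0.0009 0.0036] [ 543.7946 -253.0016]
```

{"name": "jog_arm", "arguments": {
  "steps": [
    [-1,-0.0015,0.0034,0,0,0,0],
    [-1,-0.0014,0.0035,0,0,0,0],
    [-1,-0.0013,0.0035,0,0,0,0],
    [-1,-0.0012,0.0036,0,0,0,0],
    [-1,-0.0011,0.0036,0,0,0,0],
    [-1,-0.001,0.0036,0,0,0,0],
    [-1,-0.0009,0.0036,0,0,0,0],
    [-1,-0.0008,0.0037,0,0,0,0],
    [-1,-0.0007,0.0037,0,0,0,0],
    [-1,-0.0006,0.0037,0,0,0,0],
    [-1,-0.0005,0.0037,0,0,0,0],
    [-1,-0.0004,0.0037,0,0,0,0]
  ]
}}

```text
t: 16.12
eef_pos: [502.0, -233.9, 53.0]
tcp_rot: [-0.0, 0.864, 0.504, -0.0]
force: [-5.8, 1.9, 10.6]
grip_width: 23.0
```

{"name": "jog_arm", "arguments": {
  "steps": [
    [-1,-0.0003,0.0038,0,0,0,0],
    [-1,-0.0002,0.0038,0,0,0,0],
    [-1,0,0.0038,0,0,0,0],
    [-1,0.0001,0.0038,0,0,0,0],
    [-1,0.0002,0.0038,0,0,0,0],
    [-1,0.0003,0.0038,0,0,0,0],
    [-1,0,0,0,0,0,0],
    [-1,0,0,0,0,0,0]
  ]
}}

```text
t: 16.78
eef_pos: [522.5, -245.6, 53.0]
tcp_rot: [0.0, 0.864, 0.504, -0.0]
force: [-2.7, -1.1, 6.6]
grip_width: 23.0
```

```bash
cat > chk.py <<'E'
from h import *
np.set_printoptions(precision=3,suppress=True)
st=status.read_state();e=st["eef_pos"];print(e,st["tcp_rot"],st["force"],st["grip_width"],st["t"])
d=e[:2]-np.array([576,-127.8]);print("rel ring by TCP",np.arctan2(d[1],d[0])+np.radians(143.1),np.hypot(*d))
w=camera("wrist")
h=cv2.cvtColor(w["color"],cv2.COLOR_RGB2HSV);y=cv2.inRange(h,(22,120,90),(35,255,255))
n,lab,stt,c=cv2.connectedComponentsWithStats(y)
for i in range(1,n):
    if 40<stt[i,4]<900:
        P=onz(w,*c[i],24,True)[:2];print("rib",stt[i,4],c[i],P,np.arctan2(P[1]+127.8,P[0]-576)+np.radians(143.1))
r=cv2.inRange(h,(0,140,100),(8,255,255))|cv2.inRange(h,(172,140,100),(180,255,255))
n,lab,stt,c=cv2.connectedComponentsWithStats(r)
for i in range(1,n):
    if 30<stt[i,4]<900: P=onz(w,*c[i],50,True)[:2];print("red",stt[i],c[i],P,np.arctan2(P[1]+127.8,P[0]-576)+np.radians(143.1))
save(w,"w8.png")
E
python3 chk.py
```

```text
[ 522.534 -245.615   53.007] [ 0.     0.864  0.504 -0.   ] [-2.675 -1.094  6.648] 23.00315140267955 16.7833
rel ring by TCP 0.500746398642453 129.379460963658
rib 489 [348.268 115.434] [ 574.084 -190.788] 0.8963577979371335
rib 500 [332.422 122.12 ] [ 564.591 -189.849] 0.7449390559054183
rib 482 [264.566 125.129] [ 531.211 -172.507] 0.14046468255288946
rib 465 [280.987 129.357] [ 537.922 -179.262] 0.2897486126670512
rib 152 [320.23  138.875] [ 554.139 -194.738] 0.6110989472809376
red [293 123  20  20 310] [302.348 132.084] [ 549.279 -185.32 ] 0.4918849445063085
```

The TCP and the red plunger mark agree (0.50 and 0.49 rad, between ribs 3 and 4). Continuing to 0.675.

{"name": "jog_arm", "arguments": {
  "steps": [
    [-1,0.0004,0.0037,0,0,0,0],
    [-1,0.0005,0.0037,0,0,0,0],
    [-1,0.0006,0.0037,0,0,0,0],
    [-1,0.0007,0.0037,0,0,0,0],
    [-1,0.0008,0.0037,0,0,0,0],
    [-1,0.0009,0.0036,0,0,0,0],
    [-1,0,0,0,0,0,0],
    [-1,0,0,0,0,0,0],
    [-1,0,0,0,0,0,0],
    [-1,0,0,0,0,0,0],
    [-1,0,0,0,0,0,0]
  ]
}}

```text
t: 17.75
eef_pos: [543.1, -253.0, 52.9]
tcp_rot: [0.0, 0.864, 0.504, -0.001]
force: [-6.8, -0.9, 8.6]
grip_width: 22.8
```

```bash
python3 chk.py
```

```text
[ 543.081 -253.006   52.948] [ 0.     0.864  0.504 -0.001] [-6.845 -0.946  8.588] 22.830742584264055 17.75
rel ring by TCP 0.669667809977881 129.461170886003
rib 502 [308.807 121.93 ] [ 573.825 -190.77 ] 0.892235560081035
rib 450 [227.26 132.74] [ 531.051 -172.275] 0.13606905664742097
rib 466 [243.234 135.253] [ 538.313 -178.44 ] 0.2869777555808817
rib 442 [259.643 138.333] [ 545.5   -184.828] 0.4356592695318038
rib 149 [299.282 139.604] [ 564.349 -196.72 ] 0.7593072155300387
red [269 127  20  20 320] [278.581 136.475] [ 559.061 -188.862] 0.6561729822027282
```

View pics/w8.png

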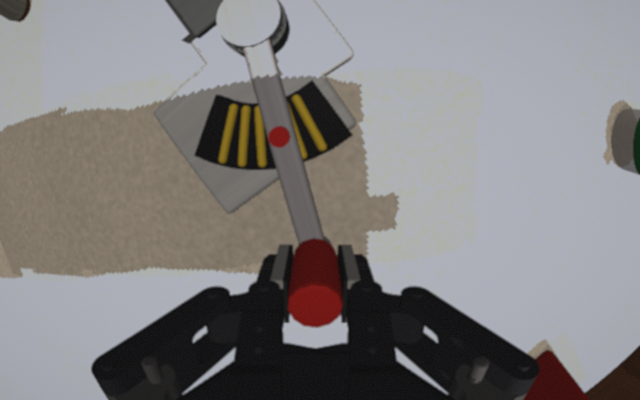

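The view shows the lever between ribs 4 (hidden under it) and 5 (partly visible), with the plunger mark at (279,136). It stands at 0.656–0.670 rad, inside 0.607–0.743, with the knob firmly gripped. One last numeric look at the adapter and bystanders, then I hand in.

```bash
python3 - <<'E'
from h import *
np.set_printoptions(precision=1,suppress=True)
s=camera("side");t=camera("top")
for n,p in(("s",s),("t",t)):
    k,lab,q,c=cv2.connectedComponentsWithStats(blue(p))
    for i in range(1,k):
        if q[i,4]>50: print(n,q[i,4],c[i],onz(p,*c[i],22,0))
for l in["vial_a","swab_box"]:
    for r in recognise(l,s)[:4]: print(l,r["p"],np.array(r["position"]))
st=status.read_state();print(st["eef_pos"],st["qvel"],st["force"],st["grip_width"])
robot.finish_job()
E
```

```text
s 158 [308.8 218.9] [568.7 -19.7  22. ]
s 54 [104.3 232.7] [907.4 334.5  22. ]
s 53 [ 93.1 241.5] [900.7 367.7  22. ]
s 295 [251.1 301.7] [488.8 247.2  22. ]
t 101 [292.4 207. ] [563.4 -16.9  22. ]
t 141 [204.6 232.5] [480.2 259.8  22. ]
t 681 [ 86.3 338. ] [154.2 612.4  22. ]
vial_a 0.73 [705.4 279.7  28.3]
vial_a 0.53 [726.8 139.2  27.5]
vial_a 0.46 [406.4  57.4  27.2]
[ 543.1 -253.    53. ] [ 0. -0.  0. -0.  0. -0.] [-6.7  0.1  9.3] 22.644385128735905
the job is handed in; nothing more can be done
```

The flange-down blue adapter is in the nest and let go. The lever is held past the fourth click, and I handed the job in while still gripping the knob (about 18 s of the 69 s used; no verdict is reported).

- **Adapter:** right after release its flange centre measured (564.5, -18.2), against the nest at (564.8, -18.1). Its barrel top was at about the fully home height. After the lever swing, the top camera put the adapter within about 2 mm of the nest. The side camera was about 4 mm off, but that comes from a rough blob centre.
- **Lever:** it stands at 0.670 rad by the tool position and 0.656 rad by the plunger mark, inside the allowed 0.607–0.743. The arm was still, with about 6.7 N sideways on the tool and the fingers closed on the knob.
- **Bystanders:** the spare adapter and all three vials were where they started, to within the few mm the cameras resolve. The last side view did not find the swab box, so I could not re-check it; the arm stayed well away from it.

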